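# Press a tablet through the guard window

### The job

Make one tablet on the hand press, with the fingertips and without gripping or lifting anything: push the die slide fully home by the front of its upright tab, then reach down through the window of the guard, press the lever gently all the way down, hold it there for two seconds, let it come up again and draw back out. Never touch the guard, and leave the slide home and the jars and other things around the press where they stand.

Things in the scene. Friction and masses are not known exactly. Their poses are not given: they have to be found in the camera images.
- guard: fixed guard over the hand press: flat steel frame 150 x 130 mm, 5 mm thick, its top 135 mm above the table, with one rectangular window 110 mm (x) by 90 mm (y); clear side panels and posts go down from it to the press base. Must not be touched. Origin: the centre of the window, level with the frame's top face. x points to the back of the press (horizontal; the slide is pushed home in this direction), y along its width, z up. The press base is 250 x 150 x 20 mm.
- slide_tab (a point): middle of the front face of the die slide's upright push tab, 66 mm above the table. The tab is 50 mm wide, 8 mm thick, 21 to 87 mm above the table, in front of the guard on the robot's side (60 mm from it when home). Its rear 3 mm is a grey back plate 54 mm wide that the fingers must not touch: push the front face, never pinch. Moves with the slide; axes as the guard's.
- die_slide (a joint): how far the die slide stands out, m: 0 = fully home against its stop, up to 0.05. Slides with about 2.5 N of friction and stays where it is left; pushing the tab along the guard's +x closes it.
- lever_pad (a point): point at the middle of the top of the lever's black paddle (42 x 34 mm), under the window, about 10 mm below the frame's top at rest and about 36 mm below it when pressed right down. Moves with the lever.
- press_lever (a joint): lever angle, rad: 0 = up at rest, 0.26 = pressed down against its stop. It turns about a hinge behind the guard, 100 mm from the paddle's middle; a spring raises it when let go. Pressing takes about 3 N at first and 8 N at the bottom (the paddle sinks about 26 mm).
- jar_a: amber glass jar with black cap, 58 mm across, 115 mm tall, beside the press; origin at the centre of its underside. A bystander, loose; leave it alone.
- jar_b: a second, like amber jar, 58 mm across, 115 mm tall, beside the press; origin at the centre of its underside. A bystander, loose; leave it alone.
- vial: small white plastic tablet bottle, 36 mm across, 58 mm tall, near the slide; origin at the centre of its underside. A bystander, loose; leave it alone.
- weight: small brass balance weight with a knob, 34 mm across, 46 mm tall, near the slide; origin at the centre of its underside. A bystander, loose; leave it alone.
- tin: round metal tin, 80 mm across, 55 mm tall; origin at the centre of its underside. A bystander, loose; leave it alone.
- mortar: white porcelain mortar with its pestle in it, 124 mm across, about 115 mm tall with the pestle; origin at the centre of its underside. A bystander, loose; leave it alone.
- scoop: steel spoon lying flat, 150 mm long; origin underneath it. A bystander, loose; leave it alone.

How it is judged:
On the way, in this order (a step that is already met when the one before it is completed fails the run):
1. the die slide is fully home (value of joint die_slide below 0.003 m), for 0.2 s.
2. with the slide home, the lever is held right down by the fingers for a good second (value of joint press_lever above 0.225 rad and value of joint die_slide below 0.004 m and contact force between the fingers and press_lever above 1 N), for 1.2 s.
3. the lever has come up again (value of joint press_lever below 0.03 rad), for 0.2 s.
At the end, for the whole second after the job is handed in: the slide is home within 4 mm, the lever is back up (within 0.03 rad) and every bystander stands upright within 20 mm of its starting place (value of joint die_slide below 0.004 m and value of joint press_lever below 0.03 rad and distance of each of jar_a, jar_b, vial, weight, tin, mortar, scoop from where it was at the start of the episode below 0.02 m and angle between each of jar_a, jar_b, vial, weight, tin, mortar's own z axis and vertical below 0.15 rad); the robot touches nothing.
It fails at once if the guard is touched (contact force between guard and anything else above 0.5 N).
It fails at once if the tab is pinched or pulled instead of pushed (fingers on its back plate) (contact force between the fingers and die_slide_c3 above 2 N).
It fails at once if the lever is forced or gripped (over 60 N) (contact force between the fingers and press_lever above 60 N).
It fails at once if a bystander is lifted, carried or knocked away (over 25 mm) (distance of any of jar_a, jar_b, vial, weight, tin, mortar, scoop from where it was at the start of the episode above 0.025 m).
It also fails if it takes over 54 s, if anything falls off the work surface, if the arm or the gripper's body presses on something with over 40 N, if the wrist force passes 120 N, or if a joint passes its speed limit or range.

### The arm

A 7-joint arm with a two-finger parallel gripper is mounted at the origin on the work surface. World frame = base frame: x ahead of the robot, y to its left, z up, the work surface at z = 0. Lengths are in m, angles in rad, forces in N, time in s.
With the tool pointing down it reaches from about 0.425 to 0.925 m from the base axis. Payload 6.8 kg.
Tool frame: the origin (TCP) lies at the very end of the fingers, on their centre line; the grasp point (between the pads) lies 19 mm behind it; z points along the fingers, y is the direction in which the jaws open and shut (so a half turn about z gives the same grasp; the last joint's range is limited). The gripper opens to 85 mm and grips with 20 to 120 N. Pads are 22 mm wide; open, the fingers measure 114 mm over their backs; the gripper's body (76 mm by 85 mm) begins 54 mm behind the grasp point. The pads swing forward as they close: fully open they stand 13 mm farther back than shut.
Start: joints at [-1.44, 0.477, 0.022, 1.555, -0.011, 1.109, -0.083], TCP at [0.16, 0.656, 0.231] pointing down, gripper open.
Joint ranges: [-2.96, 2.96], [-0.34, 2.1], [-1.41, 1.46], [0.24, 2.44], [-1.37, 4.51], [0.17, 1.92], [-2.96, 2.96]. Speed limits (rad/s): [2.39, 2.39, 3.14, 3.14, 3.14, 3.14, 3.14].

### API

Orientations are given as a unit quaternion [w, x, y, z].
In Python, from station import bot gives the robot as it stands.
- The arm moves only by the tool step_arm, never from a script. Its argument "rows" is one flat list of numbers, 5 for each row, row after row: the shift along the world's x, y, z in mm, then the turn about the world's z in rad, then the opening, from 0 (shut) to 1 (fully open). In form: [x, y, z, spin, jaw, x, y, z, spin, jaw, ...]. A call has 1 to 12 rows; each row shifts and turns the commanded pose from where the row before left it; what a row does not reach is not made up. A row lasts 1/10 s, in which the tool goes at most 50 mm and 8.59 degrees, less where a joint would pass 70% of its speed; a pose out of reach is approached as far as the arm can. A call is refused whole if a number of a shift passes 50 or a number of a turn 0.15, either way. A call with a gripper value outside its range is refused whole. The fingers move at their own pace and stop on an object; "squeeze" is the grip in N (left out, the last holds). Time passes only in rows, so rows that do not move let the fingers close. It gives the time, the measured TCP pose, the force and the opening at its end, in the units of the state.
- bot.get_obs(): the state, without advancing time (a new reading comes with each control period).
- bot.read_camera(name): name is "side" or "top" or "wrist"; returns (picture, depth): 420x560x3 uint8, red, green, blue; 420x560 float32, m along the optical axis (not along the pixel's ray), 0 where there is no reading.
- bot.camera_info(name): a dict with "camera_matrix" (3x3 intrinsics, pixels), "rvec" (rotation vector, rad) and "tvec" (3), from world to camera coordinates, as OpenCV has them. Camera axes: x right, y down, z forward; pixel columns grow to the right and rows downward; lengths in m; the calibration is good to about 2 mm. A picture is of the moment at which its call begins: read the wrist's pose just before it. camera_info takes no time and is no camera call; for the wrist camera it gives the pose at the moment of the call.
- bot.hand_in(): hands the job in, once; it reports no verdict.
Trained networks look in the newest picture that a camera, given by its name, has taken for a name from the list of things; names that differ only in an ending like _2 or _b are one class to them, and where a whole thing is asked for, a point or a joint stands for the part that bears it (a point fixed in the world has none). Each returns a list of dicts, best first, with "score" (0 to 1); they miss things now and then, are a little off and sometimes report something else, mostly with a low value. They report only what shows in the picture. A call takes as long as a camera call.
- bot.recognise(camera, label): "at" ([x, y, z] in m, in world coordinates, good to about 4 mm: the middle of the surface that is visible of it).
- bot.regions_of(camera, label): "pixels" (420x560 bool, what is visible of it).
The state is a dict: "t": time; "q": joint angles; "joint_vel": joint speeds; "joint_torque": joint torques, N m; "eef_pos": TCP position; "tool_rot": TCP orientation; "contact_force": force on the tool from outside, world axes, zero at the start; "torque": the same for the moment, N m; "gripper_width": opening from 0.0 (shut) to 1.0 (fully open).
Only numpy, scipy, OpenCV 4.12 (cv2) and the standard library are available. Lean on these libraries where they do the work, as an engineer would, in place of code of your own. Each camera call takes 0.05 s, during which the arm holds its last target.

## Working session

There is one attempt and no reset: what is moved stays moved. The work goes in short steps, Python scripts to look and compute and a tool call to move; the robot and the scene stay as the last step left them, time stands still between calls to the robot, and variables do not carry over. Pictures are saved under pics/ and viewed, and the job is handed in when it is done.

Besides the shell and the picture viewer there is one more tool, called after "Request:" as name(argument=value, ...) on one line, values as JSON. step_arm: Moves the arm, as the interface text tells. Its arguments: {"type":"object","properties":{"rows":{"type":"array"},"squeeze":{"type":"number"}},"required":["rows"]}

```bash
ls; mkdir -p pics; cat > h.py <<'E'
import numpy as np,cv2
from station import bot
def snap(cam,name):
    p,d=bot.read_camera(cam); cv2.imwrite(f'pics/{name}.png',p[:,:,::-1]); np.save(f'pics/{name}.npy',d); return p,d
def world(cam,d,ci=None):
    ci=ci or bot.camera_info(cam); K=np.array(ci['camera_matrix']);R=cv2.Rodrigues(np.array(ci['rvec'],float))[0];t=np.array(ci['tvec']).ravel()
    v,u=np.mgrid[:d.shape[0],:d.shape[1]]
    c=np.stack([(u-K[0,2])/K[0,0]*d,(v-K[1,2])/K[1,1]*d,d],-1)
    return (c-t)@R
def proj(cam,P,ci=None):
    ci=ci or bot.camera_info(cam)
    return cv2.projectPoints(np.array(P,float).reshape(-1,3),np.array(ci['rvec'],float),np.array(ci['tvec'],float),np.array(ci['camera_matrix']),None)[0].reshape(-1,2)
E
python3 - <<'E'
from h import *
np.set_printoptions(precision=4,suppress=True)
o=bot.get_obs();print(o['t'],o['eef_pos'],o['tool_rot'],o['contact_force'],o['gripper_width'])
for c in['top','side']:
    snap(c,c+'0')
    for l in ['guard','slide_tab','lever_pad','jar_a','vial','weight','tin','mortar','scoop']:
        print(c,l,[(round(r['score'],2),np.round(r['at'],3)) for r in bot.recognise(c,l)[:3]])
E
```

```text
pics
0.0 [0.1595 0.6553 0.2303] [-0.      0.1191  0.9929 -0.0009] [-0.2222 -0.6224  0.0282] 0.9998300819465312
top guard [(0.61, array([0.621, 0.087, 0.134]))]
top slide_tab [(0.98, array([0.528, 0.118, 0.036]))]
top lever_pad [(0.58, array([0.654, 0.076, 0.122]))]
top jar_a [(0.64, array([0.683, 0.21 , 0.115])), (0.61, array([ 0.584, -0.061,  0.114]))]
top vial []
top weight []
top tin [(0.83, array([ 0.324, -0.392,  0.062]))]
top mortar [(0.95, array([ 0.517, -0.512,  0.049]))]
top scoop [(0.57, array([0.415, 0.49 , 0.007])), (0.22, array([0.528, 0.117, 0.036]))]
side guard [(0.6, array([0.62 , 0.051, 0.1  ]))]
side slide_tab [(0.81, array([0.501, 0.12 , 0.036]))]
side lever_pad [(0.75, array([0.652, 0.069, 0.113]))]
side jar_a [(0.85, array([ 0.58 , -0.076,  0.086])), (0.66, array([0.688, 0.21 , 0.11 ]))]
side vial [(0.63, array([0.437, 0.024, 0.04 ])), (0.51, array([0.502, 0.116, 0.035]))]
side weight [(0.57, array([0.494, 0.231, 0.029])), (0.26, array([ 0.515, -0.503,  0.042]))]
side tin [(0.84, array([ 0.318, -0.401,  0.053]))]
side mortar [(0.69, array([ 0.516, -0.503,  0.043]))]
side scoop [(0.75, array([0.396, 0.492, 0.01 ]))]
```

View pics/top0.png

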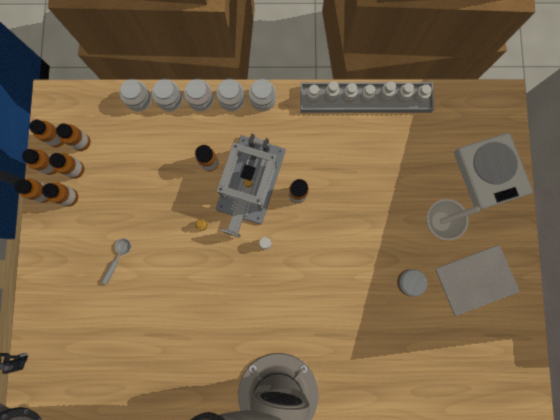

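View pics/side0.png

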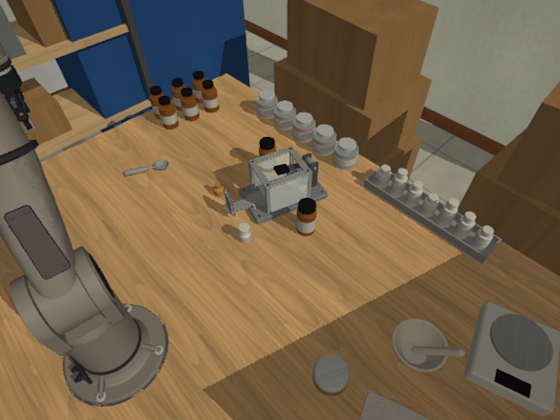

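```bash
python3 - <<'E'
from h import *
np.set_printoptions(precision=4,suppress=True)
d=np.load('pics/top0.npy'); W=world('top',d)
x,y,z=W[...,0],W[...,1],W[...,2]
m=(abs(z-.135)<.006)&(abs(x-.63)<.15)&(abs(y-.08)<.12)
cv2.imwrite('pics/m.png',(m*255).astype(np.uint8))
n,l,s,c=cv2.connectedComponentsWithStats(m.astype(np.uint8))
print(s,c)
i=1+np.argmax(s[1:,4]); P=W[l==i]; print(cv2.minAreaRect((P[:,:2]*1000).astype(np.float32)),np.median(P[:,2]))
print(proj('top',[[.5,.12,.066]]), proj('side',[[.5,.12,.066]]))
for c in['top','side']:
  for lab in['slide_tab','lever_pad','guard']:
    r=bot.regions_of(c,lab)
    dd=W if c=='top' else world('side',np.load('pics/side0.npy'))
    for q in r[:1]:
        Q=dd[q['pixels']];print(c,lab,q['score'],len(Q),np.percentile(Q,[2,50,98],axis=0).tolist())
        if lab=='slide_tab': np.save('pics/tab_'+c+'.npy',q['pixels'])
E
```

```text
[[     0      0    560    420 234017]
 [   217    143     59     62   1163]
 [   247    170      2      1      2]
 [   246    173      1      2      2]
 [   248    173      1      1      1]
 [   242    174      2      1      2]
 [   245    175      7      3      9]
 [   241    176      3      1      3]
 [   247    179      1      1      1]] [[279.6681 209.6813]
 [246.2433 173.6105]
 [247.5    170.    ]
 [246.     173.5   ]
 [248.     173.    ]
 [242.5    174.    ]
 [247.8889 176.    ]
 [242.     176.    ]
 [247.     179.    ]]
((631.2005615234375, 88.45936584472656), (130.5021209716797, 150.7688446044922), 72.42211151123047) 0.13625513292521788
[[236.9573 221.9572]] [[240.867  198.3957]]
top slide_tab 0.56 553 [[0.46143377014384723, 0.0787392950644787, 0.02888987031139721], [0.5302383690390339, 0.11964637438704515, 0.035267422328033066], [0.6248660109240948, 0.15691013453538483, 0.09066894550147692]]
top lever_pad 0.68 333 [[0.6156256685224689, 0.04413341613244653, 0.019026268346705764], [0.6548245014405356, 0.0764436426877877, 0.12274031438096837], [0.740945348557193, 0.104146953594
[... 191 characters left out ...]
25421, 0.16438228816133932, 0.14174318242212208]]
side slide_tab 0.87 438 [[0.45842764548325887, 0.09713179975867194, -0.0005886278498105622], [0.5042131798616412, 0.1207681100798695, 0.03312611954446365], [0.5710237728520405, 0.1652803244511882, 0.08759913311042634]]
side lever_pad 0.72 235 [[0.6156229609252698, 0.048233543231827006, 0.09392531903817555], [0.650460079934598, 0.07308169757411898, 0.12005055630248453], [0.7332977110981641, 0.10188698623015828, 0.12827475331013533]]
side guard 0.92 2681 [[0.5426906970849666, 0.004365427053515264, 0.021822254505524736], [0.623871949811721, 0.047604404592630066, 0.10178017971399538], [0.7122412384568638, 0.1628620998270922, 0.13705730923315323]]
```

The top view shows the press with the guard around pixel (247,173) and the tab at (233,233). The weight is at (201,225), the vial at (265,243), and the jars at (206,155) and (299,188). The guard rectangle fits 150×130 mm at (0.631, 0.088), with x pointing at about -17.6°. Next I'll move above and in front of the press for a wrist view.

Request:
step_arm(rows=[24,-42,0,-0.006,0,24,-42,0,-0.006,0,24,-42,0,-0.006,0,24,-42,0,-0.006,0,24,-42,0,-0.006,0,24,-42,0,-0.006,0,24,-42,0,-0.006,0,24,-42,0,-0.006,0,24,-42,0,-0.006,0,24,-42,0,-0.006,0,24,-42,0,-0.006,0,24,-42,0,-0.006,0])

```text
t: 2.5
eef_pos: [0.4485, 0.1501, 0.2318]
tool_rot: [0.0, 0.155, 0.988, 0.0]
contact_force: [1.2, 1.0, -0.4]
gripper_width: 0.0
```

```bash
python3 - <<'E'
from h import *
np.set_printoptions(precision=4,suppress=True)
o=bot.get_obs();print(o['t'],o['eef_pos'],o['tool_rot'],o['contact_force'],o['gripper_width'])
ci=bot.camera_info('wrist')
p,d=snap('wrist','w1'); W=world('wrist',d,ci)
x,y,z=W[...,0],W[...,1],W[...,2]
a=np.radians(-17.6);ex=np.array([np.cos(a),np.sin(a)]);ey=np.array([-ex[1],ex[0]])
m=(abs(z-.135)<.006)&(abs(x-.63)<.15)&(abs(y-.08)<.12)
P=W[m]; print(len(P),cv2.minAreaRect((P[:,:2]*1000).astype(np.float32)),np.median(P[:,2]))
for lab in['slide_tab','lever_pad']:
    for q in bot.regions_of('wrist',lab)[:2]:
        Q=W[q['pixels']]; g=(Q[:,:2]-[.6312,.0885]);G=np.c_[g@ex,g@ey,Q[:,2]]
        print(lab,q['score'],np.percentile(G,[2,25,50,75,98],axis=0))
E
```

```text
2.5 [0.4485 0.1501 0.2318] [0.0004 0.1548 0.9879 0.0005] [ 1.1509  1.0494 -0.3781] 0.00026017205863535696
189 ((568.3160400390625, 112.90129089355469), (9.737651824951172, 20.968210220336914), 71.75000762939453) 0.13459385765022153
slide_tab 0.57 [[-0.1766 -0.023   0.0009]
 [-0.1762 -0.01    0.0325]
 [-0.1718  0.0008  0.0425]
 [-0.138   0.0111  0.0813]
 [-0.1181  0.0247  0.0875]]
```

View pics/w1.png

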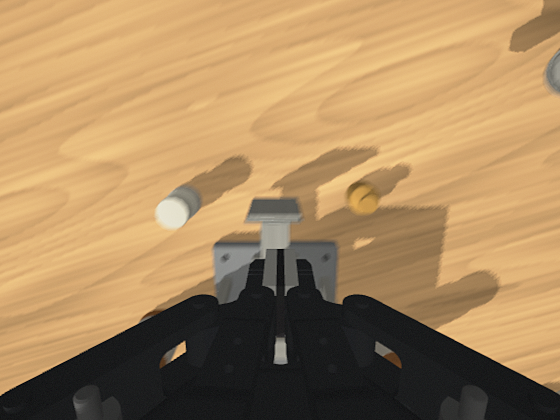

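The wrist view shows the tab at (275,210), the vial at (175,205) and the weight at (363,195), and the path to the tab is clear. I still need to check how wide the closed finger linkage is near the tips.

```bash
python3 - <<'E'
from h import *
np.set_printoptions(precision=1,suppress=True)
from scipy.spatial.transform import Rotation as Ro
o=bot.get_obs();ci=bot.camera_info('wrist'); d=np.load('pics/w1.npy');W=world('wrist',d,ci)
q=o['tool_rot'];R=Ro.from_quat([q[1],q[2],q[3],q[0]]).as_matrix()
T=(W-o['eef_pos'])@R*1000
m=(d>0)&(d<.25)&(abs(T[...,2]+60)<62)
P=T[m]
for a in range(-120,10,10):
    s=P[(P[:,2]>=a)&(P[:,2]<a+10)]
    if len(s): print(a,len(s),s.min(0),s.max(0))
ci=bot.camera_info('wrist');Rc=cv2.Rodrigues(np.array(ci['rvec']))[0]
print('cam in tool mm',((-Rc.T@np.array(ci['tvec']).ravel())-o['eef_pos'])@R*1000, d.min())
E
```

```text
-100 4769 [ 11.9 -56.8 -98.6] [ 22.4  57.6 -90. ]
-90 15913 [  2.8 -61.  -90. ] [ 20.   61.9 -80. ]
-80 12790 [ -6.9 -58.1 -80. ] [ 19.8  58.4 -70. ]
-70 6350 [ -7.7 -49.3 -70. ] [ 19.4  50.4 -60. ]
-60 6973 [ -9.1 -41.4 -60. ] [ 15.8  41.6 -50. ]
-50 2575 [-10.9 -33.7 -50. ] [ 15.5  34.2 -40.1]
-40 920 [-10.5 -15.4 -39.9] [ 13.8  16.5 -30. ]
-30 765 [  7.4 -13.  -30. ] [ 13.   14.2 -20. ]
-20 646 [  7.2 -13.  -20. ] [ 13.1  14.2 -10.1]
-10 277 [  7.5 -12.1 -10. ] [13.  13.5 -2.9]
cam in tool mm [  72.6    0.2 -142.1] 0.0
```

Request:
step_arm(rows=[-10,1,0,0,0,-10,2,0,0,0,0,0,-30,0,0,0,0,-30,0,0,0,0,-30,0,0,0,0,-30,0,0,0,0,-30,0,0,0,0,-20,0,0,0,0,-10,0,0,0,0,0,0,0])

```text
t: 3.65
eef_pos: [0.426, 0.1557, 0.0505]
tool_rot: [-0.001, 0.154, 0.988, -0.001]
contact_force: [0.3, -0.4, 0.8]
gripper_width: -0.003
```

```bash
cat >> h.py <<'E'
a=np.radians(-17.6);ex=np.array([np.cos(a),np.sin(a)]);ey=np.array([-ex[1],ex[0]]);C=np.array([.6312,.0885])
def G(P):
    P=np.atleast_2d(P); g=P[:,:2]-C; return np.c_[g@ex,g@ey,P[:,2]]*1000
E
python3 - <<'E'
from h import *
o=bot.get_obs();print(o['t'],G(o['eef_pos']),o['contact_force'])
p,d=snap('side','s1')
cv2.imwrite('pics/s1z.png',cv2.resize(p[110:270,170:370],None,fx=4,fy=3.5)[:,:,::-1])
E
```

```text
3.65 [[-215.88916245    2.0058082    50.54697854]] [ 0.25617991 -0.39224624  0.78995335]
```

View pics/s1z.png

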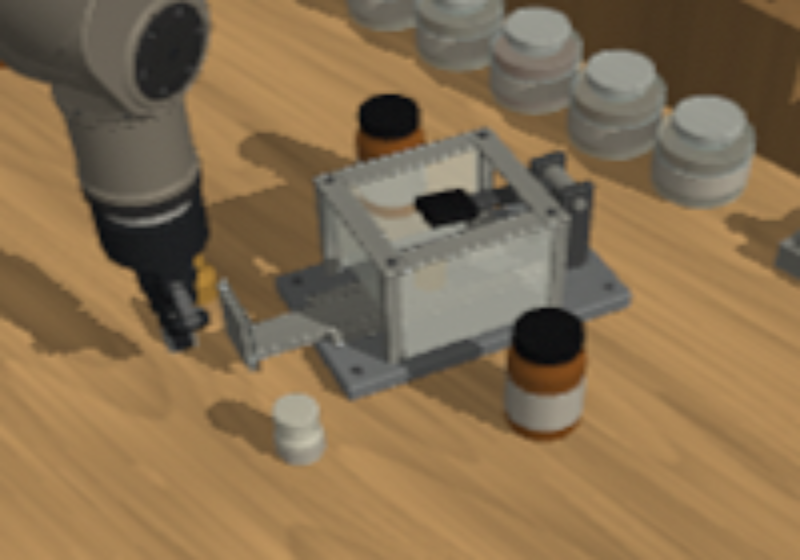

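The fingers hang in front of the tab with a gap, and everything around them is clear. Now I'll push along guard +x.

Request:
step_arm(rows=[8,-2.6,0,0,0,8,-2.6,0,0,0,6,-1.9,0,0,0,6,-1.9,0,0,0,6,-1.9,0,0,0,6,-1.9,0,0,0,5,-1.6,0,0,0])

```text
t: 4.4
eef_pos: [0.473, 0.1405, 0.0513]
tool_rot: [-0.0, 0.155, 0.988, 0.0]
contact_force: [-2.2, 2.2, 1.7]
gripper_width: -0.001
```

```bash
python3 - <<'E'
from h import *
o=bot.get_obs();print(o['t'],G(o['eef_pos']),o['contact_force'])
E
```

```text
4.4 [[-166.54151512    1.69535963   51.29086043]] [-2.21958474  2.16240277  1.71716737]
```

In contact with about 2–3 N of friction. Next come small pushes toward the stop.

Request:
step_arm(rows=[3,-0.9,0,0,0,2,-0.6,0,0,0,2,-0.6,0,0,0,2,-0.6,0,0,0,0,0,0,0,0])

```text
t: 4.9
eef_pos: [0.4819, 0.1376, 0.0512]
tool_rot: [0.0, 0.155, 0.988, -0.0]
contact_force: [-0.3, 0.9, 0.3]
gripper_width: -0.0
```

```bash
python3 - <<'E'
from h import *
o=bot.get_obs();print(o['t'],G(o['eef_pos']),o['contact_force'])
E
```

```text
4.9 [[-157.11672119    1.6511814    51.23964322]] [-0.29829112  0.86396783  0.31369281]
```

Request:
step_arm(rows=[2,-0.6,0,0,0,1,-0.3,0,0,0,1,-0.3,0,0,0])

```text
t: 5.2
eef_pos: [0.4822, 0.1374, 0.0509]
tool_rot: [-0.003, 0.154, 0.988, -0.0]
contact_force: [-12.9, 5.2, 9.6]
gripper_width: 0.004
```

Request:
step_arm(rows=[1,-0.3,0,0,0,1,-0.3,0,0,0])

```text
t: 5.4
eef_pos: [0.4822, 0.1374, 0.0507]
tool_rot: [-0.005, 0.154, 0.988, -0.001]
contact_force: [-18.6, 6.8, 13.9]
gripper_width: 0.002
```

Request:
step_arm(rows=[1,-0.3,0,0,0,1,-0.3,0,0,0])

```text
t: 5.6
eef_pos: [0.4821, 0.1373, 0.0505]
tool_rot: [-0.007, 0.153, 0.988, -0.001]
contact_force: [-24.3, 9.3, 19.3]
gripper_width: -0.002
```

The slide is against its stop: the force is rising with no motion, and the tab front is at about -144 mm against the -143 expected. I'll back off, rise, and look at the window.

Request:
step_arm(rows=[-8,2.5,0,0,0,-10,3,0,0,0,-10,3,0,0,0,-10,3,0,0,0,0,0,40,0,0,0,0,40,0,0,0,0,40,0,0,0,0,40,0,0,0,0,40,0,0,0,0,0,0,0])

```text
t: 6.6
eef_pos: [0.4544, 0.148, 0.2564]
tool_rot: [0.004, 0.155, 0.988, 0.003]
contact_force: [0.4, -1.0, 0.5]
gripper_width: 0.003
```

```bash
python3 - <<'E'
from h import *
np.set_printoptions(precision=1,suppress=True)
o=bot.get_obs();print(o['t'],G(o['eef_pos']),o['contact_force'])
p,d=snap('side','s2')
cv2.imwrite('pics/s2z.png',cv2.resize(p[110:270,170:370],None,fx=4,fy=3.5)[:,:,::-1])
W=world('side',d)
for q in bot.regions_of('side','slide_tab')[:1]:
    print(q['score'],np.percentile(G(W[q['pixels']]),[2,10,25,50,75,98],axis=0))
g=G(W.reshape(-1,3)); 
for lab in['lever_pad']:
  for q in bot.regions_of('side',lab)[:1]:
    m=q['pixels']; dark=m&(p.max(-1)<50); Q=G(W[dark]); print(lab,len(Q),np.percentile(Q,[2,25,50,75,98],axis=0))
d0=np.load('pics/top0.npy'); p0=cv2.imread('pics/top0.png'); W0=world('top',d0);g0=G(W0.reshape(-1,3)).reshape(420,560,3)
m=(p0.max(-1)<50)&(abs(g0[...,0])<50)&(abs(g0[...,1])<40)
Q=g0[m];print(len(Q),np.percentile(Q,[2,25,50,75,98],axis=0), cv2.minAreaRect(Q[:,:2].astype(np.float32)))
cv2.imwrite('pics/t0z.png',cv2.resize(p0[125:245,190:320],None,fx=5,fy=5,interpolation=cv2.INTER_CUBIC))
E
```

```text
6.6 [[-186.5    3.3  256.4]] [ 0.4 -1.   0.5]
0.74 [[-144.9  -28.9   24.7]
 [-144.3  -26.1   30.2]
 [-142.7  -16.7   32.2]
 [-120.6   -7.1   33.9]
 [ -92.9    3.1   56.4]
 [ -63.5   16.4   88.3]]
lever_pad 134 [[-14.4 -19.8 114.3]
 [ -5.5 -13.5 120.9]
 [  7.1  -6.1 124.1]
 [ 20.4   2.  125.8]
 [ 59.2  11.3 129.5]]
166 [[-13.3 -16.4 118.8]
 [ -4.2  -9.1 123.8]
 [  6.   -0.2 125.9]
 [ 15.9   7.9 127.9]
 [ 26.4  15.5 131. ]] ((17.547637939453125, -0.2794380187988281), (33.612247467041016, 63.2112922668457), 89.39771270751953)
```

View pics/s2z.png

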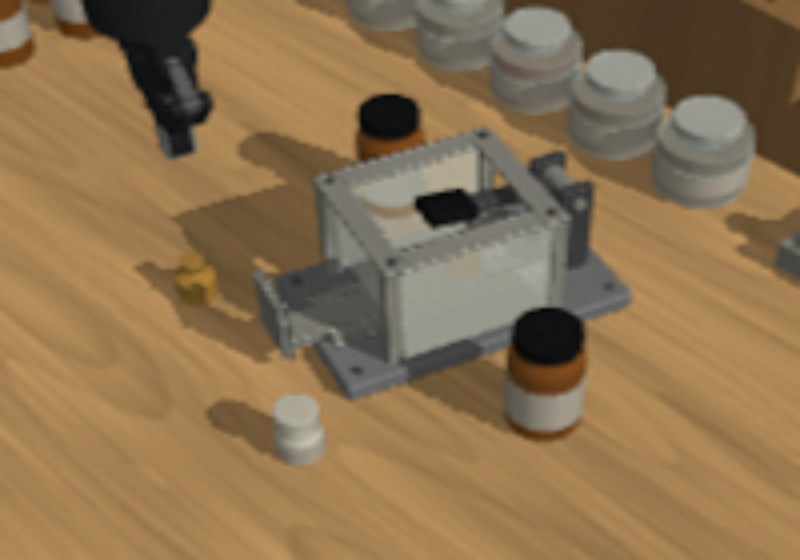

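View pics/t0z.png

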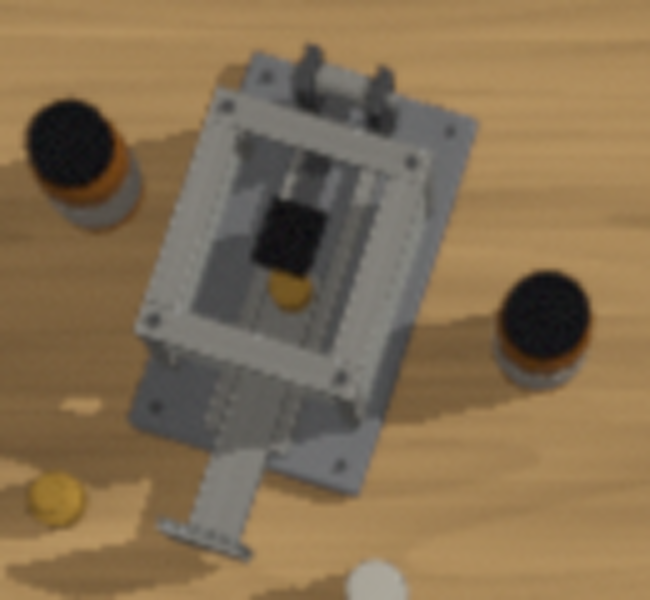

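The slide is home: the tab front is at about -144.5 mm, and the bystanders haven't moved. The paddle's centre is at about (6, 0) mm in guard axes, with its top at z≈125 mm. I'll move over the window at this height.

Request:
step_arm(rows=[30,-10,0,0,0,30,-10,0,0,0,30,-10,0,0,0,30,-10,0,0,0,30,-10,0,0,0,30,-10,0,0,0,1,-1,0,0,0,0,0,-30,0,0,0,0,-30,0,0,0,0,0,0,0,0,0,0,0,0])

```text
t: 7.85
eef_pos: [0.6316, 0.0859, 0.1905]
tool_rot: [-0.001, 0.155, 0.988, -0.001]
contact_force: [-0.1, 0.0, 0.5]
gripper_width: 0.003
```

```bash
python3 - <<'E'
from h import *
np.set_printoptions(precision=1,suppress=True)
o=bot.get_obs();print(o['t'],G(o['eef_pos']),o['contact_force'],o['tool_rot'])
p,d=snap('side','s3')
cv2.imwrite('pics/s3z.png',cv2.resize(p[90:250,170:370],None,fx=4,fy=3.5)[:,:,::-1])
E
```

```text
7.85 [[  1.1  -2.4 190.5]] [-0.1  0.   0.5] [-0.   0.2  1.  -0. ]
```

View pics/s3z.png

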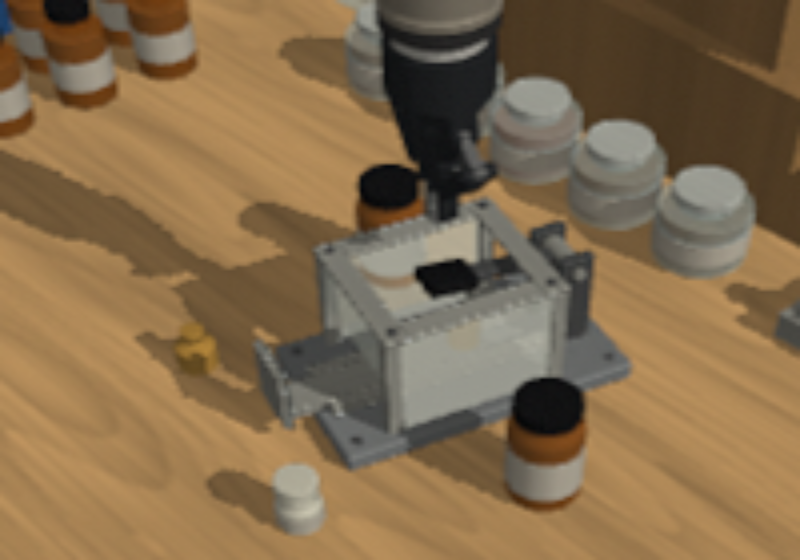

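The fingers are centred above the paddle. A small correction, then down to just above it.

Request:
step_arm(rows=[4,1,0,0,0,0,0,-15,0,0,0,0,-15,0,0,0,0,-12,0,0,0,0,-10,0,0,0,0,-6,0,0,0,0,0,0,0])

```text
t: 8.6
eef_pos: [0.636, 0.0867, 0.1321]
tool_rot: [-0.001, 0.155, 0.988, -0.0]
contact_force: [0.7, -0.5, 1.0]
gripper_width: -0.002
```

Request:
step_arm(rows=[0,0,-4,0,0,0,0,-4,0,0,0,0,-4,0,0,0,0,-3,0,0])

```text
t: 9.0
eef_pos: [0.6363, 0.0872, 0.1184]
tool_rot: [-0.0, 0.155, 0.988, 0.0]
contact_force: [-3.2, 1.7, 5.2]
gripper_width: -0.001
```

Request:
step_arm(rows=[0,0,-3,0,0,0,0,-3,0,0,0,0,-3,0,0,0,0,-2,0,0])

```text
t: 9.4
eef_pos: [0.636, 0.0873, 0.1073]
tool_rot: [-0.001, 0.155, 0.988, 0.0]
contact_force: [-5.6, 0.1, 9.1]
gripper_width: 0.0
```

Request:
step_arm(rows=[0,0,-2,0,0,0,0,-2,0,0,0,0,0,0,0])

```text
t: 9.7
eef_pos: [0.636, 0.0873, 0.1034]
tool_rot: [-0.001, 0.155, 0.988, 0.0]
contact_force: [-4.7, 0.8, 7.2]
gripper_width: 0.004
```

Request:
step_arm(rows=[0,0,-1,0,0,0,0,-1,0,0,0,0,-1,0,0])

```text
t: 10.0
eef_pos: [0.6361, 0.0873, 0.1007]
tool_rot: [-0.001, 0.155, 0.988, 0.0]
contact_force: [-5.6, 1.8, 7.6]
gripper_width: -0.002
```

Request:
step_arm(rows=[0,0,-1,0,0,0,0,-1,0,0])

```text
t: 10.2
eef_pos: [0.6362, 0.0873, 0.0994]
tool_rot: [-0.001, 0.155, 0.988, 0.0]
contact_force: [-9.2, 0.9, 18.8]
gripper_width: -0.002
```

At the stop: the force jumped to 19 N. Holding.

Request:
step_arm(rows=[0,0,0,0,0,0,0,0,0,0,0,0,0,0,0])

```text
t: 10.5
eef_pos: [0.6362, 0.0873, 0.0996]
tool_rot: [-0.0, 0.155, 0.988, 0.0]
contact_force: [-8.1, 1.6, 14.4]
gripper_width: -0.0
```

```bash
python3 - <<'E'
from h import *
np.set_printoptions(precision=2,suppress=True)
p,d=snap('side','s4')
cv2.imwrite('pics/s4z.png',cv2.resize(p[110:250,210:350],None,fx=4,fy=4)[:,:,::-1])
W=world('side',d)
for q in bot.regions_of('side','lever_pad')[:1]:
    m=q['pixels']&(p.max(-1)<60); Q=G(W[m]); print(len(Q),np.percentile(Q,[2,25,50,75,98],axis=0))
for q in bot.regions_of('side','slide_tab')[:1]: print(np.percentile(G(W[q['pixels']]),[2,10,25],axis=0))
o=bot.get_obs();print(o['t'],G(o['eef_pos']),o['contact_force'])
E
```

```text
82 [[-13.94 -11.65  94.44]
 [  0.32  -8.81  97.66]
 [ 35.02  -4.75 100.18]
 [ 51.59  -0.16 103.36]
 [ 94.75   7.71 108.07]]
[[-144.77  -28.92    4.04]
 [-144.32  -26.52   28.16]
 [-141.74  -17.23   31.32]]
10.65 [[ 5.13  0.36 99.59]] [-8.22  1.65 14.22]
```

View pics/s4z.png

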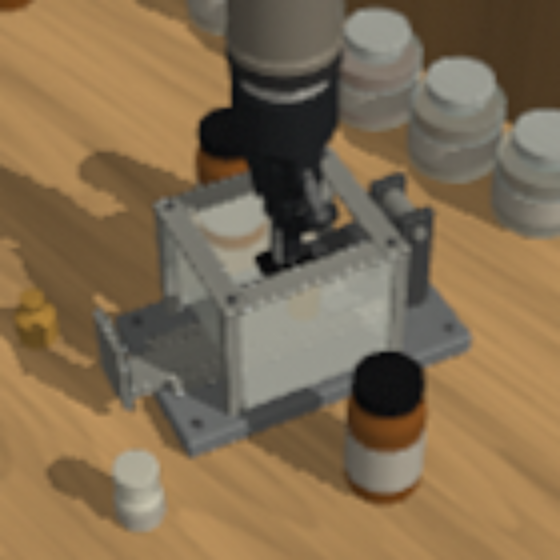

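The lever is down with the fingers clear of the frame. Adding 1 mm for margin and holding about 2 s.

Request:
step_arm(rows=[0,0,-1,0,0,0,0,0,0,0,0,0,0,0,0,0,0,0,0,0,0,0,0,0,0,0,0,0,0,0,0,0,0,0,0,0,0,0,0,0,0,0,0,0,0,0,0,0,0,0,0,0,0,0,0,0,0,0,0,0])

```text
t: 11.85
eef_pos: [0.6363, 0.0873, 0.0993]
tool_rot: [-0.0, 0.155, 0.988, 0.001]
contact_force: [-10.5, -0.2, 20.6]
gripper_width: 0.001
```

Request:
step_arm(rows=[0,0,0,0,0,0,0,0,0,0,0,0,0,0,0,0,0,0,0,0,0,0,0,0,0,0,0,0,0,0,0,0,0,0,0,0,0,0,0,0])

```text
t: 12.65
eef_pos: [0.6362, 0.0873, 0.0993]
tool_rot: [-0.0, 0.155, 0.988, 0.001]
contact_force: [-9.7, 1.2, 19.8]
gripper_width: 0.001
```

Request:
step_arm(rows=[0,0,3,0,0,0,0,4,0,0,0,0,4,0,0,0,0,4,0,0,0,0,4,0,0,0,0,4,0,0,0,0,4,0,0,0,0,4,0,0,0,0,4,0,0])

```text
t: 13.55
eef_pos: [0.6364, 0.0866, 0.1322]
tool_rot: [-0.0, 0.155, 0.988, -0.0]
contact_force: [-0.1, 0.5, 0.5]
gripper_width: 0.001
```

Released; now up and back out.

Request:
step_arm(rows=[0,0,15,0,0,0,0,25,0,0,0,0,35,0,0,0,0,35,0,0,-30,10,0,0,0,-30,10,0,0,0,-30,10,0,0,0,-30,10,0,0,0,-30,10,0,0,0,-30,10,0,0,0,0,0,0,0,0])

```text
t: 14.65
eef_pos: [0.4533, 0.1481, 0.2427]
tool_rot: [-0.001, 0.153, 0.988, 0.0]
contact_force: [-0.5, 0.7, 0.2]
gripper_width: 0.001
```

```bash
python3 - <<'E'
from h import *
np.set_printoptions(precision=3,suppress=True)
o=bot.get_obs();print(o['t'],o['eef_pos'],o['contact_force'])
p,d=snap('side','s5')
cv2.imwrite('pics/s5z.png',cv2.resize(p[110:270,170:370],None,fx=4,fy=3.5)[:,:,::-1])
W=world('side',d)
for q in bot.regions_of('side','slide_tab')[:1]: print(np.percentile(G(W[q['pixels']]),[2,10,25],axis=0))
for q in bot.regions_of('side','lever_pad')[:1]:
    m=q['pixels']&(p.max(-1)<50); Q=G(W[m]); print(len(Q),np.percentile(Q,[2,25,50,75,98],axis=0))
for l in ['jar_a','vial','weight','tin','mortar','scoop']:
    print(l,[(round(r['score'],2),np.round(r['at'],3)) for r in bot.recognise('side',l)[:2]])
E
```

```text
14.65 [0.453 0.148 0.243] [-0.453  0.696  0.222]
[[-144.795  -28.708    0.597]
 [-144.324  -25.434   26.882]
 [-141.619  -16.438   31.234]]
138 [[-14.42  -19.918 112.765]
 [ -4.794 -12.996 121.38 ]
 [  7.779  -5.742 124.243]
 [ 20.383   2.376 126.063]
 [ 61.985  11.885 128.437]]
jar_a [(0.76, array([0.69 , 0.209, 0.11 ])), (0.64, array([ 0.58 , -0.074,  0.085]))]
vial [(0.74, array([0.433, 0.027, 0.043]))]
weight [(0.43, array([0.495, 0.231, 0.03 ]))]
tin [(0.74, array([ 0.318, -0.402,  0.056])), (0.36, array([0.514, 0.112, 0.036]))]
mortar [(0.7, array([ 0.514, -0.503,  0.044]))]
scoop [(0.65, array([0.394, 0.493, 0.013]))]
```

View pics/s5z.png

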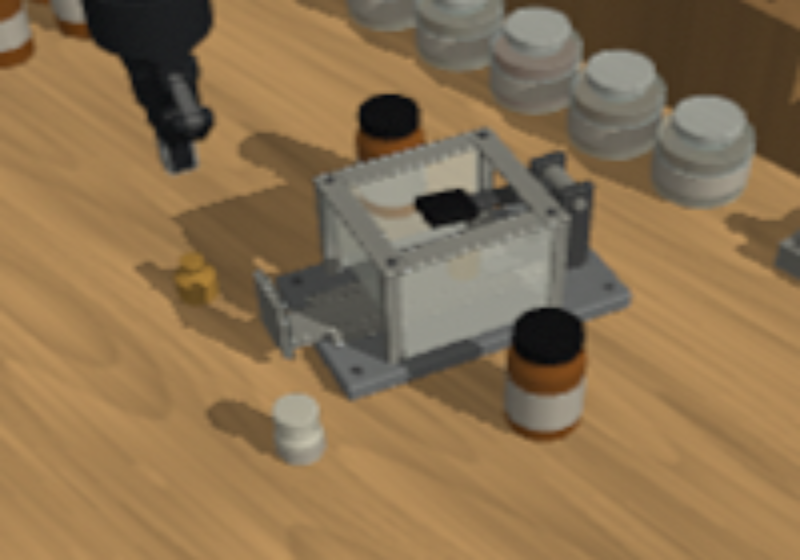

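The slide is home, the lever is back up, everything else stands where it was, and the arm is clear.

```bash
python3 -c "
from station import bot
print(bot.hand_in())"
```

```text
the job is handed in; nothing more can be done
None
```

I pushed the die slide home, pressed the lever through the guard window, let it come back up, drew out and handed the job in at about 14.7 s. `hand_in` reports no verdict, so the result rests on the checks below.

- **Slide:** I pushed the front of the tab with closed fingers until it stopped moving and the force rose to about 25 N horizontally. The tab front was at about -144.5 mm along the guard's x, where about -143 mm was expected, and it read the same in the last picture. The joint value itself can't be read, so "home" comes from that stop and the camera.
- **Lever:** I pressed at the middle of the paddle until the force jumped at the stop, and held it there for just over 2 s. The force while holding was 14–21 N, well under the 60 N limit. After release the paddle's top was back at its starting height of about 124 mm.
- **Guard:** I saw no sign of contact with it. The fingers stayed centred in the window, and after leaving the lever the force read near zero.
- **Other things:** the last side picture showed all the jars, the vial, the weight, the tin, the mortar and the scoop within about 5 mm of where they were first seen, which is within the networks' accuracy. Those near the press looked upright.

The only disagreement was the network for the tin, which gave a low-score second match on the slide. The real tin had not moved.

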